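# Load the tile tumbler and start it in two steps

### The arm

A 6-joint arm with a two-finger parallel gripper is mounted at the origin on the work surface. World frame = base frame: x ahead of the robot, y to its left, z up, the work surface at z = 0. Lengths are in mm, angles in degrees, forces in N, time in s.
With the tool pointing down it reaches from about 200 to 875 mm from the base axis. Payload 3.4 kg.
Tool frame: the origin (TCP) lies at the very end of the fingers, on their centre line; the grasp point (between the pads) lies 19 mm behind it (arm.grip_point_offset is the distance from the TCP to the grasp point, in mm); z points along the fingers, y is the line along which they close (so a half turn about z gives the same grasp; the last joint's range is limited). The gripper opens to 94 mm and grips with 3 to 60 N. Pads are 16 mm wide; open, the fingers measure 119 mm over their backs; the gripper's body (75 mm by 177 mm) begins 78 mm behind the grasp point.
Start: joints at [-70.703, 15.808, 86.224, -0, 77.962, -6.933], TCP at [254.141, -515.827, 205.493] pointing down, gripper open.
Joint ranges: [-165.64, 165.64], [-43.16, 119.46], [12.63, 154.43], [-67.54, 247.53], [6.08, 155.33], [-154.97, 154.97]. Speed limits (degrees/s): [147.25, 147.25, 180, 180, 180, 180].

### API

Orientations are given as a 3x3 rotation matrix whose columns are the frame's x, y, z axes.
In Python, from workcell import arm, viewer, workorder gives the robot as it stands. The module is installed in compiled form; this text tells all that it offers.
- The arm moves only by the shell command python3 -m crank 'ROWS' [OPENING] [FORCE]. ROWS is JSON, a list of rows, each a list of 2 entries, a list of its own where there are three numbers: the shift along the tool's x, y, z in cm, then the turn about the tool's z in degrees. In form: [[[dx, dy, dz], spin], ...]. A call has 1 to 5 rows; each row is the pose to reach, as a shift and turn from the pose commanded when the call began, along the tool's axes at that moment; what a row does not reach only later rows make up. A row lasts 1/8 s, in which the tool goes at most 62.5 mm and 10.7 degrees, less where a joint would pass 70% of its speed; a pose out of reach is approached as far as the arm can. A call with a gripper value outside its range is refused whole. OPENING is the closure, from -1 (fully open) to 1 (shut), set as the call begins (- or left out, the last holds). The fingers move at their own pace and stop on an object; FORCE is the grip in N (left out, the last holds). Time passes only in rows, so rows that repeat a pose let the fingers close. It gives the time, the measured TCP pose, the force, the opening and the grip force at its end, in the units of the state.
- arm.observe(): the state, without advancing time (a new reading comes with each control period).
- viewer.get_image(name): name is "scene" or "side" or "wrist"; returns a dict with "color" (384x512x3 uint8, blue, green, red), "range_z" (384x512 float32, mm along the optical axis (not along the pixel's ray), 0 where there is no reading), "camera_matrix" (3x3 intrinsics, pixels), "D" ([k1, k2, p1, p2, k3] as OpenCV has them; the pictures are not rectified), "extrinsics" (4x4, takes a point from world to camera coordinates); the wrist camera has in their place "T_tool_cam" (4x4, takes a point from camera to tool coordinates, whose origin is the TCP and whose axes are the flange's). Camera axes: x right, y down, z forward; pixel columns grow to the right and rows downward; lengths in mm; the calibration is good to about 2 mm. A picture is of the moment at which its call begins: read the wrist's pose just before it.
- workorder.close_job(): hands the job in; it is judged then, once.
The state is a dict: "clock": time; "joint_pos": joint angles; "qd": joint speeds; "tau": joint torques, N m; "position": TCP position; "tcp_rot": TCP orientation; "force": force on the tool from outside, world axes, zero at the start; "torque": the same for the moment, N m; "finger_gap": finger opening in mm; "grasp_force": force on a finger pad.
Only numpy, scipy, OpenCV 4.12 (cv2) and the standard library are available. Lean on these libraries where they do the work, as an engineer would, in place of code of your own. Each camera call takes 0.05 s, during which the arm holds its last target. There are 200 camera calls.

### The job

Lift the tray's orange bar to tip all five red tile pieces into the tumbler's blue hopper, and let the tray back down. Then start the tumbler: turn the red handle clockwise from off (white) to start (yellow), let go of it there for about a second, then take hold of it afresh and turn it on to run (green). Leave the other things on the table where they are.

Things in the scene. Friction and masses are not known exactly. Their poses are not given: they have to be found in the camera images.
- tumbler: Small bench tumbler, fixed. Origin on the table under the tray's hinge; x axis points from the tray to the hopper. On -x lies the aluminium tipping tray: floor 102 mm above the table, 118 mm long, 138 mm wide, walls 26 mm above the floor on three sides, open towards the hopper. Beyond the hopper a steel motor reaches x = 250 mm, 100 mm high.
- hopper_floor (a point): Centre of the inner floor of the blue open hopper, 75 mm in front of the tumbler's origin and 35 mm up; axes as the tumbler's. Inside 140 mm (x) by 155 mm (y); near wall 100 mm above the table, side walls 160 mm, far splash plate 170 mm.
- tray (a joint): Tip angle of the tray, rad: 0 lying level, up to 1.4 fully tipped. Hinge: horizontal, along the tumbler's y axis, directly above its origin, 100 mm above the table. The tray falls back by its own weight.
- tray_bar (a point): Middle of the orange lifting bar at the tray's back end: round, 12 mm thick, 96 mm long, parallel to the hinge, 162 mm behind and 16 mm above it when level (so 116 mm above the table), with a 34 mm gap between it and the tray's back wall. Axes turn with the tray.
- switch: Starter box, fixed, 140 x 140 x 75 mm, grey with a black top; origin in the middle of its underside. Seen from above, three round marks on its top, 50 mm from the middle: white = off (74.5 degrees left, i.e. anticlockwise, of its x axis), yellow = start (along its x axis), green = run (74.5 degrees right of its x axis).
- handle (a joint): Angle of the red rotary handle on the starter box, rad, about the vertical through the box's middle: 0 off (white mark), 1.3 start (yellow mark), 2.6 run (green mark), growing clockwise seen from above; it clicks into each of the three (up to about 0.2 N m to turn).
- handle_grip (a point): On the handle's axis, 103 mm above the table, at the height to grip. Its x axis is the way the handle points (white stripe at that end). The grip is an upright bar 66 mm long (along x), 14 mm thick, its top 115 mm and its foot 84 mm above the table, on a 68 mm disc.
- chip0: Red glazed tile piece, about 26 x 21 x 11 mm, 20 g; origin in the middle of its underside. Starts in the tipping tray.
- chip1: Red glazed tile piece, about 26 x 21 x 11 mm, 20 g; origin in the middle of its underside. Starts in the tipping tray.
- chip2: Red glazed tile piece, about 26 x 21 x 11 mm, 20 g; origin in the middle of its underside. Starts in the tipping tray.
- chip3: Red glazed tile piece, about 26 x 21 x 11 mm, 20 g; origin in the middle of its underside. Starts in the tipping tray.
- chip4: Red glazed tile piece, about 26 x 21 x 11 mm, 20 g; origin in the middle of its underside. Starts in the tipping tray.
- bottle: Bystander: green glass bottle, 52 mm across, 140 mm high; origin under its middle.
- can: Bystander: white can, 68 mm across, 85 mm high; origin under its middle.
- mug: Bystander: blue mug, 68 mm across, 75 mm high, handle at +y; origin under its middle.
- tub: Bystander: clear tub of tile scraps, 150 x 110 x 60 mm; origin under its middle.
- bowl: Bystander: white bowl of black pieces, 136 mm across, 45 mm high; origin under its middle.
- figurine: Bystander: white ceramic dog, 64 mm across, 120 mm high; origin under its middle.
- spatula: Bystander: spatula, 200 mm long, lying; origin under its middle.
Mind the look-alikes: they are no part of the job. Several things have the shape of the switch; the one meant has the colours described above.

How it is judged (in metres and radians):
On the way, in this order (a step that is already met when the one before it is completed fails the run):
1. with the handle still at off, all five pieces are in the hopper and the tray is back down (x of chip0 in the frame of hopper_floor between -0.072 and 0.072 m and y of chip0 in the frame of hopper_floor between -0.08 and 0.08 m and z of each of chip0, chip1, chip2, chip3, chip4 in the frame of hopper_floor below 0.065 m and x of chip1 in the frame of hopper_floor between -0.072 and 0.072 m and y of chip1 in the frame of hopper_floor between -0.08 and 0.08 m and x of chip2 in the frame of hopper_floor between -0.072 and 0.072 m and y of chip2 in the frame of hopper_floor between -0.08 and 0.08 m and x of chip3 in the frame of hopper_floor between -0.072 and 0.072 m and y of chip3 in the frame of hopper_floor between -0.08 and 0.08 m and x of chip4 in the frame of hopper_floor between -0.072 and 0.072 m and y of chip4 in the frame of hopper_floor between -0.08 and 0.08 m and value of joint tray below 0.12 rad and value of joint handle below 0.3 rad), for 0.2 s.
2. the handle stands at start (within 0.18 rad) and is let go for half a second (value of joint handle between 1.12 and 1.48 rad and contact force between switch and the arm below 0.2 N and contact force between switch and the fingers below 0.2 N), for 0.5 s.
3. the handle stands at run (value of joint handle above 2.42 rad), for 0.2 s.
At the end, for the whole second after the job is handed in: All five pieces lie at rest inside the hopper, below the rim of its near wall; the tray is down (tip angle under 0.12 rad); the handle stands at run (2.6 rad, within 0.18) (x of chip0 in the frame of hopper_floor between -0.072 and 0.072 m and y of chip0 in the frame of hopper_floor between -0.08 and 0.08 m and z of each of chip0, chip1, chip2, chip3, chip4 in the frame of hopper_floor below 0.065 m and x of chip1 in the frame of hopper_floor between -0.072 and 0.072 m and y of chip1 in the frame of hopper_floor between -0.08 and 0.08 m and x of chip2 in the frame of hopper_floor between -0.072 and 0.072 m and y of chip2 in the frame of hopper_floor between -0.08 and 0.08 m and x of chip3 in the frame of hopper_floor between -0.072 and 0.072 m and y of chip3 in the frame of hopper_floor between -0.08 and 0.08 m and x of chip4 in the frame of hopper_floor between -0.072 and 0.072 m and y of chip4 in the frame of hopper_floor between -0.08 and 0.08 m and value of joint tray below 0.12 rad and value of joint handle above 2.42 rad and linear speed of each of chip0, chip1, chip2, chip3, chip4 below 0.03 m/s); the robot touches nothing.
It fails at once if a bystander (bottle, can, mug, tub, bowl, figurine, spatula) is shifted by more than 40 mm (distance of any of bottle, can, mug, tub, bowl, figurine, spatula from where it was at the start of the episode above 0.04 m).
It fails at once if a bystander is knocked over (angle between any of bottle, can, mug, tub, bowl, figurine's own z axis and vertical above 0.6 rad).
It also fails if it takes over 69 s, if anything falls off the work surface, if the arm or the gripper's body presses on something with over 40 N, if the wrist force passes 120 N, or if a joint passes its speed limit or range.

## Working session

There is one attempt and no reset: what is moved stays moved. The work goes in short steps, Python scripts to look and compute and a shell command to move; the robot and the scene stay as the last step left them, time stands still between calls to the robot, and variables do not carry over. Pictures are saved under pics/ and viewed, at most 10 in all, crops included, and the job is handed in when it is done.

```bash
mkdir -p pics
cat > h.py <<'E'
import numpy as np, cv2
from workcell import arm, viewer
def save(n,f):
    d=viewer.get_image(n); cv2.imwrite(f,d["color"]); np.savez(f[:-4]+'.npz',**{k:v for k,v in d.items()}); return d
def pts(d):
    "world xyz for each pixel from depth"
    h,w=d["range_z"].shape
    u,v=np.meshgrid(np.arange(w),np.arange(h))
    n=cv2.undistortPoints(np.stack([u,v],-1).reshape(-1,1,2).astype(float),d["camera_matrix"],d["D"]).reshape(h,w,2)
    P=np.dstack([n,np.ones((h,w))])*d["range_z"][...,None]
    E=np.linalg.inv(d["extrinsics"]); return P@E[:3,:3].T+E[:3,3]
E
python3 - <<'E'
from h import *
a=save("scene","pics/scene.png");b=save("side","pics/side.png")
cv2.imwrite("pics/both.png",cv2.resize(np.vstack([a["color"],b["color"]]),(400,576)) )
print(arm.observe())
for d in(a,b):print(d["extrinsics"].round(2).tolist(),(d["range_z"]>0).mean())
E
```

```text
{'clock': 0.1, 'joint_pos': array([-7.07032025e+01,  1.58433099e+01,  8.62843841e+01, -7.58362639e-04,
        7.79639289e+01, -6.93235406e+00]), 'qd': array([-0.01856338, -0.02905389, -0.15108434, -0.03081014, -0.07511595,
        0.06865124]), 'tau': array([ 1.56918046e-03, -4.05457163e+01, -2.37779921e+01,  7.03421747e-02,
        2.98909983e-02, -3.69337738e-05]), 'position': array([ 253.9588823 , -515.32873517,  204.72302886]), 'tcp_rot': array([[ 8.97032444e-01,  4.41964368e-01, -5.40665570e-04],
       [ 4.41964662e-01, -8.97031199e-01,  1.50500286e-03],
       [ 1.80163755e-04, -1.58899147e-03, -9.99998721e-01]]), 'force': array([ 0.19792404, -0.15175459,  0.064011  ]), 'torque': array([-0.02659273, -0.00457974,  0.02030559]), 'grasp_force': 0.0, 'finger_gap': 94.0016808509642}
[[0.66, 0.75, 0.01, -327.15], [0.66, -0.57, -0.49, -263.14], [-0.36, 0.33, -0.87, 1313.6], [0.0, 0.0, 0.0, 1.0]] 0.9959004720052084
[[-0.98, -0.22, -0.01, 459.69], [-0.13, 0.64, -0.76, 138.52], [0.18, -0.74, -0.65, 1638.9], [0.0, 0.0, 0.0, 1.0]] 0.9959665934244791
```

View pics/scene.png

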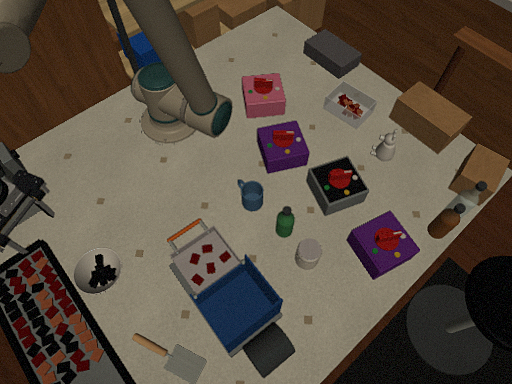

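View pics/side.png

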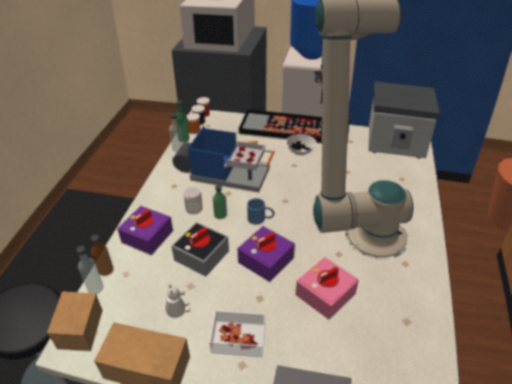

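The scene view shows the orange bar at about (184,232), the tray with chips at (208,262), the blue hopper at (238,300) and the black-topped switch at (337,180). The side view shows the tumbler at (230,160) and the same switch at (200,248). Next I'll measure from depth and colour.

```bash
cat > m.py <<'E'
from h import *
d=dict(np.load("pics/scene.npz"));P=pts(d);hsv=cv2.cvtColor(d["color"],cv2.COLOR_BGR2HSV)
H,S,V=[hsv[...,i].astype(int) for i in range(3)]
def roi(x0,y0,x1,y1):
    m=np.zeros(H.shape,bool);m[y0:y1,x0:x1]=1;return m
def rep(n,m):
    p=P[m];print(n,m.sum(),np.median(p,0).round(0),p.min(0).round(0),p.max(0).round(0));return p
o=rep("bar",roi(160,212,215,252)&(H>5)&(H<22)&(S>130)&(P[...,2]>100))
c=o[:,:2].mean(0);v=np.linalg.svd(o[:,:2]-c,full_matrices=False);print(c,v[2][0],v[1], np.ptp((o[:,:2]-c)@v[2][0]))
h=rep("hopper",roi(185,250,290,355)&(H>100)&(H<125)&(S>120)&(P[...,2]>20))
print(cv2.minAreaRect(h[:,:2].astype(np.float32)))
t=h[h[:,2]>145]; print("rim",cv2.minAreaRect(t[:,:2].astype(np.float32)))
r=rep("handle",roi(322,160,360,195)&((H<8)|(H>172))&(S>150)&(P[...,2]>100))
print(r[:,:2].mean(0),cv2.minAreaRect(r[:,:2].astype(np.float32)))
R=roi(300,150,380,220)
b=rep("box",R&(P[...,2]>68)&(P[...,2]<80));print(cv2.minAreaRect(b[:,:2].astype(np.float32)))
top=R&(P[...,2]>66)&(P[...,2]<90)
rep("white",top&(S<70)&(V>140));rep("yellow",top&(H>18)&(H<35)&(S>120)&(V>100));rep("green",top&(H>45)&(H<85)&(S>100))
for n,q in dict(mug=(235,175,268,215),bottle=(270,200,300,240),can=(290,235,325,275),dog=(365,125,402,165),bowl=(70,245,125,300)).items(): rep(n,roi(*q)&(P[...,2]>25))
c2=roi(180,238,232,285)&((H<8)|(H>172))&(S>150);rep("chips",c2)
cv2.imwrite("pics/sw.png",cv2.resize(np.hstack([d["color"][145:225,295:375],d["color"][220:300,165:245]]),None,fx=5,fy=5,interpolation=2))
E
python3 m.py
```

```text
bar 148 [ 444. -234.  122.] [ 436. -340.  106.] [ 864. -179. 1020.]
[ 450.75917154 -234.205721  ] [ 0.9580396  -0.28663586] [626.86291008 343.12434557] 447.70610526426526
hopper 4479 [ 676. -241.   37.] [ 579. -340.   29.] [ 864. -162. 1020.]
((725.4594116210938, -249.17127990722656), (164.13519287109375, 287.0817565917969), 86.47118377685547)
rim ((739.2493286132812, -249.695556640625), (163.53387451171875, 260.2806701660156), 86.19507598876953)
handle 131 [592. 218. 114.] [ 570. -340.  100.] [ 864.  253. 1020.]
[598.69618967 205.94015441] ((710.206298828125, -53.1575927734375), (60.243988037109375, 647.6961059570312), 22.841148376464844)
box 1388 [599. 212.  77.] [441. 135.  68.] [763. 313.  80.]
((604.91357421875, 219.99264526367188), (142.55523681640625, 301.02484130859375), 69.55448913574219)
white 10 [623. 266.  80.] [617. 260.  76.] [628. 269.  82.]
yellow 18 [641. 207.  80.] [635. 201.  77.] [648. 213.  83.]
green 129 [591. 198.  78.] [522. 158.  73.] [665. 294.  83.]
mug 443 [445.  -0.  57.] [ 382. -340.   25.] [ 864.   34. 1020.]
bottle 419 [593.  -1.  93.] [ 561. -340.   25.] [ 864.   34. 1020.]
can 612 [699. -13.  84.] [ 663. -340.   25.] [ 864.   26. 1020.]
dog 396 [610. 445.  65.] [ 575. -340.   25.] [ 864.  476. 1020.]
bowl 1304 [ 345. -476.   33.] [ 279. -566.   25.] [ 864. -340. 1020.]
chips 348 [ 564. -243.  113.] [ 508. -340.  102.] [ 864. -182. 1020.]
```

View pics/sw.png

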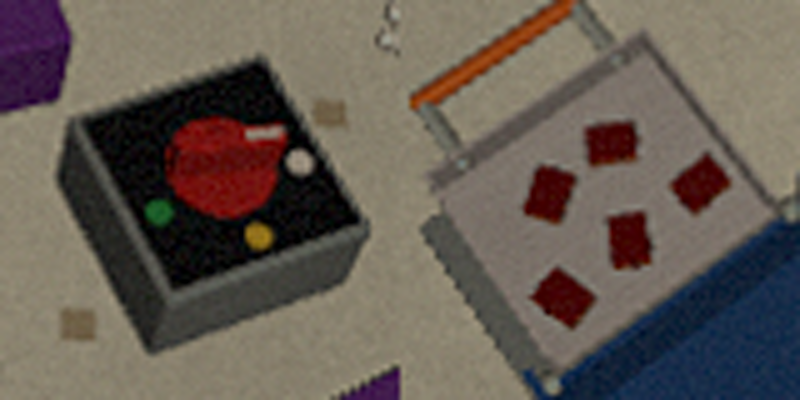

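The crop shows the switch with white at right, yellow at bottom and green at left, with the handle pointing at white. The tray holds five chips and the bar is clear. Next I'll refine by dropping pixels that have no depth.

```bash
cat >> m.py <<'E'
print("-----")
Z=(d["range_z"]>0)&(P[...,2]<300)
def fit(n,m):
    m=m&Z; p=P[m][:,:2].astype(np.float32); rc=cv2.minAreaRect(p); c=np.median(p,0)
    k=np.linalg.norm(p-c,axis=1)<200; p=p[k]; u,s,vt=np.linalg.svd(p-p.mean(0),full_matrices=False)
    print(n,k.sum(),"mean",p.mean(0).round(1),"z",np.median(P[m][:,2]).round(1),P[m][:,2].max().round(),"ax",vt[0].round(3),np.degrees(np.arctan2(vt[0][1],vt[0][0])).round(1),"ext",np.ptp((p-p.mean(0))@vt[0]).round(),"rect",cv2.minAreaRect(p))
fit("bar",roi(160,212,215,252)&(H>5)&(H<22)&(S>130)&(P[...,2]>112))
fit("rim",roi(185,250,290,355)&(H>100)&(H<125)&(S>120)&(P[...,2]>152))
fit("hop",roi(185,250,290,355)&(H>100)&(H<125)&(S>120)&(P[...,2]>20))
hr=roi(318,160,365,200)&((H<8)|(H>172))&(S>150)
fit("grip",hr&(P[...,2]>109))
fit("disc",hr)
fit("boxtop",roi(300,150,380,220)&(V<60)&(P[...,2]>70)&(P[...,2]<83))
fit("boxall",roi(300,150,380,220)&(P[...,2]>70)&(P[...,2]<83)&(S<90))
fit("green",roi(322,183,335,192)&(H>45)&(H<85)&(S>100))
fit("stripe",roi(340,168,354,176)&(S<80)&(V>120))
for n,q in dict(mug=(235,175,268,215),bottle=(270,200,300,240),can=(290,235,325,275)).items(): fit(n,roi(*q)&(P[...,2]>30))
E
python3 m.py | sed '1,/-----/d'
```

```text
bar 143 mean [ 443.3 -233.2] z 121.6 126.0 ax [-0.067 -0.998] -93.9 ext 104.0 rect ((443.0592956542969, -231.3000030517578), (104.22407531738281, 10.272645950317383), 85.59767150878906)
rim 543 mean [ 718.3 -247.6] z 162.0 174.0 ax [ 0.003 -1.   ] -89.8 ext 171.0 rect ((682.180419921875, -245.66546630859375), (163.75885009765625, 144.95941162109375), 85.87449645996094)
hop 4461 mean [ 676.9 -240.7] z 36.8 174.0 ax [ 0.081 -0.997] -85.4 ext 180.0 rect ((679.7186279296875, -245.49244689941406), (164.05355834960938, 194.05958557128906), 85.74675750732422)
grip 89 mean [590.9 218.6] z 115.1 121.0 ax [-0.578 -0.816] -125.3 ext 64.0 rect ((592.5360717773438, 223.66531372070312), (63.812442779541016, 16.570556640625), 56.0917854309082)
disc 417 mean [599.2 219.6] z 86.3 121.0 ax [-0.655 -0.756] -130.9 ext 132.0 rect ((595.145751953125, 224.8900909423828), (118.67279052734375, 115.47381591796875), 70.9491958618164)
boxtop 1057 mean [593.3 219.1] z 77.7 83.0 ax [ 0.998 -0.067] -3.8 ext 238.0 rect ((635.1778564453125, 207.00784301757812), (137.8294677734375, 221.27081298828125), 70.41732788085
[... 388 characters left out ...]
z 116.8 118.0 ax [0.584 0.812] 54.3 ext 18.0 rect ((603.8112182617188, 240.40350341796875), (17.97793197631836, 2.2182343006134033), 55.44926071166992)
mug 405 mean [4.45e+02 3.00e-01] z 59.2 81.0 ax [ 0.933 -0.36 ] -21.1 ext 95.0 rect ((438.30682373046875, 6.150913238525391), (66.98054504394531, 92.08788299560547), 62.08910369873047)
bottle 406 mean [5.92e+02 1.00e-01] z 93.8 144.0 ax [0.795 0.607] 37.4 ext 51.0 rect ((587.469482421875, 5.844013214111328), (50.41094207763672, 44.91367721557617), 44.684410095214844)
can 592 mean [698.  -11.5] z 84.6 92.0 ax [ 0.522 -0.853] -58.6 ext 65.0 rect ((694.7490844726562, -6.562686920166016), (64.01944732666016, 64.46512603759766), 51.00122833251953)
```

```bash
cat > to.py <<'E'
import sys,numpy as np
from workcell import arm
s=arm.observe();R=s["tcp_rot"];p=s["position"]
x,y,z,yaw=map(float,sys.argv[1:5])
cur=np.degrees(np.arctan2(R[1,1],R[0,1]))
print("t",round(s["clock"],2),"pos",p.round(1),"yaw",cur.round(1),"F",s["force"].round(1),"gap",s["finger_gap"],s["grasp_force"],"j",s["joint_pos"].round(1))
print("shift cm",(R.T@(np.array([x,y,z])-p)/10).round(2),"spin",-((yaw-cur+180)%360-180))
E
python3 -m crank '[[[29.5,-17.1,0],-60],[[29.5,-17.1,0],-60],[[29.5,-17.1,0],-60],[[29.5,-17.1,0],-60],[[29.5,-17.1,0],-60]]' 0.35 20
python3 to.py 443 -232 180 -4.1
```

```text
clock: 0.72
position: [428.1, -253.9, 205.3]
tcp_rot: [[0.169, 0.986, 0.0], [0.986, -0.169, -0.0], [0.0, 0.0, -1.0]]
force: [0.9, -0.9, -1.4]
finger_gap: 47.4
grasp_force: 0.0
t 0.72 pos [ 428.1 -253.9  205.3] yaw -9.7 F [ 0.9 -0.9 -1.4] gap 47.42417710778206 0.0 j [-38.7   9.1  95.2   0.   75.6 -29. ]
shift cm [2.41 1.1  2.53] spin -5.624692905947825
```

```bash
python3 -m crank '[[[2.4,1.1,0],-5.6],[[2.4,1.1,0],-5.6],[[2.4,1.1,0],-5.6],[[2.4,1.1,0],-5.6]]' >/dev/null
python3 - <<'E'
from h import *
s=arm.observe();d=viewer.get_image("wrist");cv2.imwrite("pics/w1.png",d["color"])
T=d["T_tool_cam"];n_=cv2.undistortPoints
hsv=cv2.cvtColor(d["color"],cv2.COLOR_BGR2HSV);H,S,V=[hsv[...,i].astype(int) for i in range(3)]
h,w=H.shape;u,v=np.meshgrid(np.arange(w),np.arange(h))
n=n_(np.stack([u,v],-1).reshape(-1,1,2).astype(float),d["camera_matrix"],d["D"]).reshape(h,w,2)
P=np.dstack([n,np.ones((h,w))])*d["range_z"][...,None]
P=P@T[:3,:3].T+T[:3,3];P=P@s["tcp_rot"].T+s["position"]
m=(H>5)&(H<22)&(S>130)&(d["range_z"]>0)&(P[...,2]>112)&(P[...,2]<130)
p=P[m];q=p[:,:2].astype(np.float32);r=cv2.minAreaRect(q);print(m.sum(),q.mean(0),np.median(p[:,2]),r)
E
python3 to.py 443 -232 97 -4.1
```

```text
1174 [ 444.1276  -227.23828] 121.86412512317702 ((505.587890625, -229.3726806640625), (144.0184326171875, 105.0215072631836), 0.4872705936431885)
t 1.27 pos [ 441.8 -235.1  205.4] yaw -4.6 F [ 0.2 -0.2  0. ] gap 30.984528739621627 0.0 j [-36.    9.4  94.9  -0.   75.7 -31.4]
shift cm [ 0.32  0.09 10.84] spin -0.484456769282275
```

View pics/w1.png

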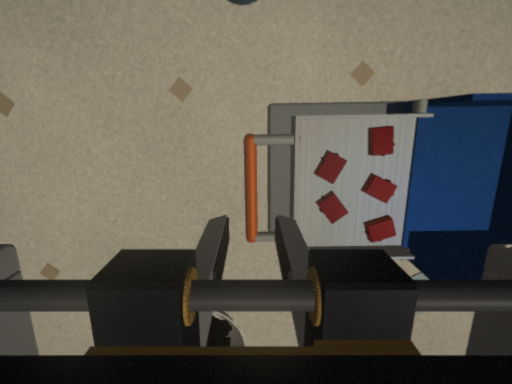

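Wrist view: the bar runs from (249,138) to (252,240), lies between the finger directions and is nearly parallel to the tool x axis. The chips are untouched. I'll lower and grip.

```bash
python3 -m crank '[[[0.4,0.15,4],-0.3],[[0.4,0.15,8],-0.3],[[0.4,0.15,10.8],-0.3],[[0.4,0.15,10.8],-0.3],[[0.4,0.15,10.8],-0.3]]'
python3 -m crank '[[[0,0,0],0],[[0,0,0],0],[[0,0,0],0],[[0,0,0],0],[[0,0,0],0]]' 1 15
python3 to.py 443 -232 97 -4.1
```

```text
clock: 1.9
position: [444.8, -231.2, 98.5]
tcp_rot: [[0.073, 0.997, 0.001], [0.997, -0.073, -0.001], [-0.001, 0.001, -1.0]]
force: [1.1, -0.1, -0.1]
finger_gap: 30.5
grasp_force: 0.0
clock: 2.52
position: [441.0, -230.4, 98.3]
tcp_rot: [[0.071, 0.997, -0.006], [0.997, -0.071, -0.001], [-0.001, -0.006, -1.0]]
force: [-7.7, -1.9, 6.5]
finger_gap: 11.2
grasp_force: 15.0
t 2.52 pos [ 441.  -230.4   98.3] yaw -4.1 F [-7.7 -1.9  6.5] gap 11.234442374886267 15.008917450904846 j [-35.4  14.4 104.8  -0.3  61.1 -31.2]
shift cm [-0.15  0.21  0.13] spin 0.040521563215378364
```

```bash
python3 -m crank '[[[0,-0.15,-1.1],0],[[0,0.1,-2.2],0],[[0,0.4,-3.3],0],[[0,0.8,-4.4],0],[[0,1.2,-5.4],0]]'
python3 to.py 456 -231.5 152.7 -4.1
```

```text
clock: 3.15
position: [455.1, -231.3, 152.3]
tcp_rot: [[0.072, 0.997, -0.003], [0.997, -0.072, -0.001], [-0.001, -0.003, -1.0]]
force: [-5.0, -2.0, -1.9]
finger_gap: 11.4
grasp_force: 15.0
t 3.15 pos [ 455.1 -231.3  152.3] yaw -4.1 F [-5.  -2.  -1.9] gap 11.397148269809916 15.008109658956528 j [-34.7  12.5  98.8  -0.1  68.8 -30.5]
shift cm [-0.02  0.09 -0.04] spin -0.023340267736330134
```

```bash
python3 -m crank '[[[0,0.5,-1.0],0],[[0,1.1,-2.0],0],[[0,1.8,-2.9],0],[[0,2.5,-3.8],0],[[0,3.3,-4.6],0]]'
python3 -m crank '[[[0,1.1,-0.95],0],[[0,2.2,-1.8],0],[[0,3.4,-2.55],0],[[0,4.7,-3.2],0],[[0,6.0,-3.7],0]]'
python3 -m crank '[[[0,1.35,-0.4],0],[[0,2.7,-0.7],0],[[0,2.7,-0.7],0],[[0,2.7,-0.7],0],[[0,2.7,-0.7],0]]'
python3 - <<'E'
from h import *
save("scene","pics/s2.png"); i=cv2.imread("pics/s2.png"); cv2.imwrite("pics/s2c.png",cv2.resize(i[190:370,140:320],None,fx=3.3,fy=3.3,interpolation=2))
E
```

```text
clock: 3.78
position: [485.6, -233.2, 198.9]
tcp_rot: [[0.072, 0.997, -0.008], [0.997, -0.072, -0.0], [-0.001, -0.008, -1.0]]
force: [-10.6, -1.1, 7.1]
finger_gap: 11.5
grasp_force: 15.0
clock: 4.4
position: [549.1, -237.4, 238.1]
tcp_rot: [[0.072, 0.997, 0.002], [0.997, -0.072, -0.001], [-0.001, 0.002, -1.0]]
force: [-4.0, -0.2, 7.5]
finger_gap: 11.4
grasp_force: 15.0
clock: 5.03
position: [578.0, -239.3, 244.1]
tcp_rot: [[0.072, 0.997, 0.006], [0.997, -0.072, -0.001], [-0.0, 0.006, -1.0]]
force: [-0.9, -0.4, 6.0]
finger_gap: 11.5
grasp_force: 15.0
```

View pics/s2c.png

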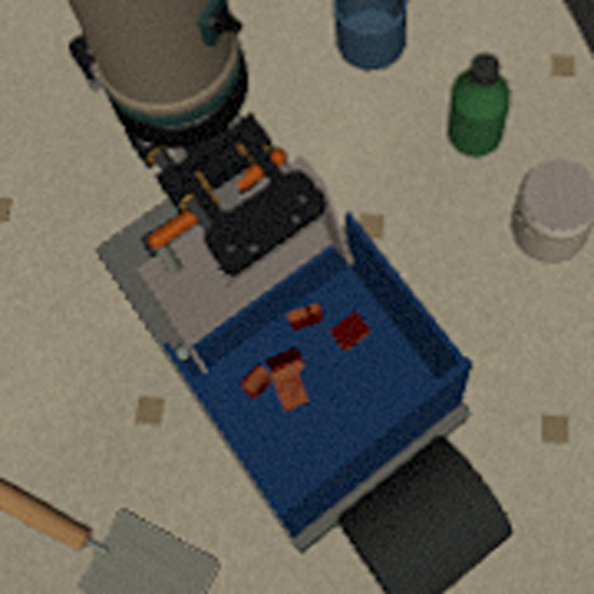

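All five pieces are in the hopper, around (255–350, 316–390) in the crop, and the tray is empty. Now I'll lower it along the reverse arc.

```bash
python3 -m crank '[[[0,-1.4,0.3],0],[[0,-2.75,0.7],0],[[0,-4.05,1.2],0],[[0,-5.35,1.85],0],[[0,-6.55,2.6],0]]'|sed -n '2p;4p'
python3 -m crank '[[[0,-1.1,0.85],0],[[0,-2.2,1.8],0],[[0,-3.0,2.6],0],[[0,-3.7,3.5],0],[[0,-4.35,4.4],0]]'|sed -n '2p;4p'
python3 -m crank '[[[0,-0.6,1.0],0],[[0,-1.1,2.0],0],[[0,-1.6,3.0],0],[[0,-2,4.1],0],[[0,-2.3,5.2],0]]'|sed -n '2p;4p'
python3 -m crank '[[[0,-0.2,1.1],0],[[0,-0.4,2.2],0],[[0,-0.4,2.2],0],[[0,-0.4,2.2],0]]'|sed -n '2p;4p'
python3 to.py 443 -232 97 -4.1
```

```text
position: [510.3, -234.8, 215.0]
force: [0.8, -0.9, -0.2]
position: [466.6, -231.7, 170.8]
force: [0.7, -0.9, 0.1]
position: [444.3, -230.1, 118.8]
force: [1.7, 1.0, -1.7]
position: [441.1, -230.4, 97.4]
force: [4.1, -0.7, -2.8]
t 7.45 pos [ 441.1 -230.4   97.4] yaw -4.2 F [ 4.1 -0.7 -2.8] gap 11.283219044942525 15.00893086194992 j [-35.6  14.2 105.2   0.   60.5 -31.5]
shift cm [-0.14  0.2   0.04] spin -0.052746906100935576
```

```bash
python3 -m crank '[[[0,0,0],0],[[0,0,0],0],[[0,0,0],0],[[0,0,0],0],[[0,0,-1],0]]' 0.35 |sed -n '2p;4p;5p'
python3 -m crank '[[[0,0,-4],0],[[0,0,-9],0],[[0,0,-13],0],[[0,0,-13],0],[[0,0,-13],0]]' |sed -n '2p;4p'
python3 to.py 593 223.5 230 146
```

```text
position: [439.6, -229.5, 107.2]
force: [-0.2, -0.5, 0.1]
finger_gap: 30.7
position: [439.7, -229.5, 237.2]
force: [0.2, -0.3, 1.2]
t 8.7 pos [ 439.7 -229.5  237.2] yaw -4.2 F [ 0.2 -0.3  1.2] gap 30.71362004881151 0.0 j [-35.6   8.   92.1  -0.   80.  -31.4]
shift cm [46.3  12.    0.72] spin -150.15631290733393
```

```bash
python3 -m crank '[[[46.3,12,0],-50],[[46.3,12,0],-50],[[46.3,12,0],-50],[[46.3,12,0],-50],[[46.3,12,0],-50]]' |sed -n '2p;4p'
python3 to.py 593 223.5 200 146
python3 - <<'E'
from h import *
save("scene","pics/s3.png"); i=cv2.imread("pics/s3.png"); cv2.imwrite("pics/s3c.png",cv2.resize(i[190:370,140:320],None,fx=3.3,fy=3.3,interpolation=2))
E
```

```text
position: [539.7, 68.1, 235.6]
force: [0.4, -1.0, 1.4]
t 9.32 pos [539.7  68.1 235.6] yaw 46.1 F [ 0.4 -1.   1.4] gap 30.38132966553299 0.0 j [ -0.1  12.3  86.7  -0.   81.1 -46.2]
shift cm [ 6.93 14.91  3.54] spin -99.90190454820362
```

View pics/s3c.png

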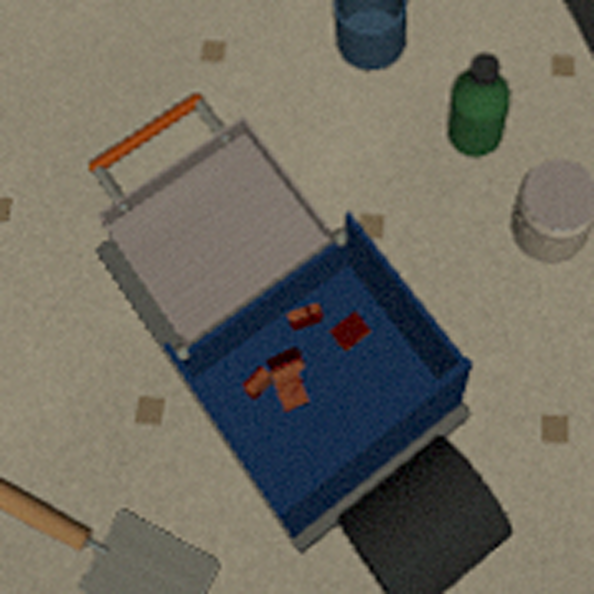

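The tray is down and empty, and all five pieces lie in the hopper. On to the switch.

```bash
python3 -m crank '[[[6.9,14.9,2],-53],[[6.9,14.9,2],-53],[[6.9,14.9,2],-53],[[6.9,14.9,2],-53],[[6.9,14.9,2],-53]]' 0 |sed -n '2p;4p'
python3 -m crank '[[[0,0,0],-47],[[0,0,0],-47],[[0,0,0],-47],[[0,0,0],-47],[[0,0,0],-47]]' |sed -n '2p;4p'
python3 - <<'E'
from h import *
s=arm.observe();d=viewer.get_image("wrist");cv2.imwrite("pics/w2.png",d["color"])
T=d["T_tool_cam"]
hsv=cv2.cvtColor(d["color"],cv2.COLOR_BGR2HSV);H,S,V=[hsv[...,i].astype(int) for i in range(3)]
h,w=H.shape;u,v=np.meshgrid(np.arange(w),np.arange(h))
n=cv2.undistortPoints(np.stack([u,v],-1).reshape(-1,1,2).astype(float),d["camera_matrix"],d["D"]).reshape(h,w,2)
P=np.dstack([n,np.ones((h,w))])*d["range_z"][...,None]
P=P@T[:3,:3].T+T[:3,3];P=P@s["tcp_rot"].T+s["position"]
near=(d["range_z"]>0)&(np.hypot(P[...,0]-593,P[...,1]-223)<80)
red=near&((H<8)|(H>172))&(S>130)
for nme,m in dict(grip=red&(P[...,2]>108),disc=red&(P[...,2]<92)&(P[...,2]>80),yellow=near&(H>18)&(H<35)&(S>110)&(P[...,2]<85),green=near&(H>45)&(H<85)&(S>90)&(P[...,2]<85),white=near&(S<60)&(V>140)&(P[...,2]<85)).items():
    p=P[m]; print(nme,m.sum(),p.mean(0).round(1) if len(p) else '',cv2.minAreaRect(p[:,:2].astype(np.float32)) if len(p)>2 else '')
E
python3 to.py 593 223.5 87 146
```

```text
position: [593.5, 221.4, 214.7]
force: [0.0, -0.1, -0.2]
position: [593.6, 220.5, 215.3]
force: [0.6, 1.1, 0.2]
grip 807 [591.9 218.7 125.5] ((587.8544311523438, 228.79324340820312), (64.97464752197266, 119.86701202392578), 51.02899169921875)
disc 2003 [593.3 223.7  84.9] ((593.4219970703125, 224.14447021484375), (65.46676635742188, 66.13203430175781), 55.391700744628906)
yellow 181 [640.9 208.   80. ] ((641.4118041992188, 207.9965362548828), (16.847959518432617, 16.831146240234375), 43.06839370727539)
green 185 [590.1 175.   80.2] ((590.3456420898438, 175.35606384277344), (16.628368377685547, 15.446414947509766), 55.66693115234375)
white 514 [582.5 178.8  19.4] ((612.2893676757812, 205.8885498046875), (150.578369140625, 100.19648742675781), 58.367271423339844)
t 10.68 pos [593.6 220.5 215.3] yaw 146.0 F [0.2 0.7 0.4] gap 47.06601252037622 0.0 j [  14.1   20.7   77.5   -0.    82.  -131.9]
shift cm [-0.25  0.18 12.83] spin 0.03404398495104033
```

View pics/w2.png

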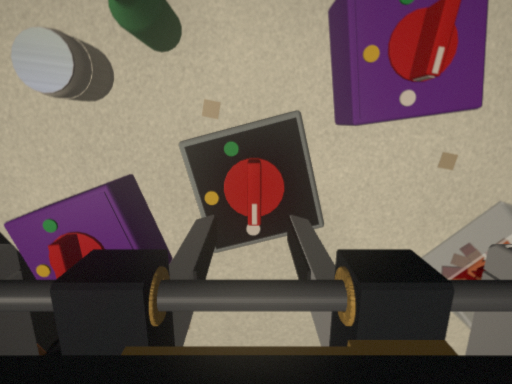

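Wrist view: the handle at (253,190) points to white (252,229), with yellow at (212,198) and green at (231,149), and it sits centred between the fingers. I'll lower and grip.

```bash
python3 -m crank '[[[-0.3,0.2,4],0],[[-0.3,0.2,8],0],[[-0.3,0.2,11],0],[[-0.3,0.2,12.5],0],[[-0.3,0.2,12.5],0]]' |sed -n '2p;4p'
python3 to.py 593.4 224 90 146
```

```text
position: [593.7, 224.3, 90.9]
force: [-0.2, 0.3, 0.5]
t 11.3 pos [593.7 224.3  90.9] yaw 145.8 F [-0.2  0.3  0.5] gap 47.13940524151667 0.0 j [  14.4   25.4   88.2   -0.    66.6 -131.4]
shift cm [0.04 0.01 0.09] spin -0.19349895306979192
```

```bash
python3 -m crank '[[[0,0,0],0],[[0,0,0],0],[[0,0,0],0],[[0,0,0],0],[[0,0,0],0]]' 1 40|sed -n '2p;4,6p'
python3 -m crank '[[[0,0,0],10],[[0,0,0],20],[[0,0,0],30],[[0,0,0],40],[[0,0,0],48]]'|sed -n '2,6p'
python3 -m crank '[[[0,0,0],9],[[0,0,0],18],[[0,0,0],26.5],[[0,0,0],26.5],[[0,0,0],26.5]]'|sed -n '2,6p'
python3 to.py 593.4 224 90 71.4
```

```text
position: [593.9, 225.6, 93.2]
force: [-3.2, 2.9, 5.4]
finger_gap: 13.6
grasp_force: 40.0
position: [594.5, 224.7, 93.2]
tcp_rot: [[-0.991, -0.132, 0.0], [-0.132, 0.991, -0.0], [-0.0, -0.0, -1.0]]
force: [-3.2, 0.7, 5.3]
finger_gap: 13.7
grasp_force: 40.0
position: [594.5, 224.2, 93.2]
tcp_rot: [[-0.948, 0.32, 0.0], [0.32, 0.948, -0.001], [-0.0, -0.001, -1.0]]
force: [-3.3, -0.3, 5.3]
finger_gap: 13.6
grasp_force: 40.0
t 13.18 pos [594.5 224.2  93.2] yaw 71.4 F [-3.3 -0.3  5.3] gap 13.606720277175468 40.002045035362244 j [ 14.4  25.3  88.1  -0.1  66.6 -56.9]
shift cm [ 0.1  -0.05  0.32] spin -0.043747065780280536
```

```bash
python3 -m crank '[[[0,0,0],0],[[0,0,0],0],[[0,0,0],0],[[0,0,-2],0],[[0,0,-5],0]]' 0 |sed -n '2p;4,6p'
python3 -m crank '[[[0,0,-5],0],[[0,0,-10],0],[[0,0,-10],0],[[0,0,-10],0],[[0,0,-10],0]]'|sed -n '2p'
python3 -m crank '[[[0,0,0],0],[[0,0,0],0],[[0,0,0],0],[[0,0,0],0],[[0,0,0],0]]' |sed -n '1,3p'
python3 - <<'E'
from h import *
s=arm.observe();d=viewer.get_image("wrist");cv2.imwrite("pics/w3.png",d["color"])
T=d["T_tool_cam"]
hsv=cv2.cvtColor(d["color"],cv2.COLOR_BGR2HSV);H,S,V=[hsv[...,i].astype(int) for i in range(3)]
h,w=H.shape;u,v=np.meshgrid(np.arange(w),np.arange(h))
n=cv2.undistortPoints(np.stack([u,v],-1).reshape(-1,1,2).astype(float),d["camera_matrix"],d["D"]).reshape(h,w,2)
P=np.dstack([n,np.ones((h,w))])*d["range_z"][...,None]
P=P@T[:3,:3].T+T[:3,3];P=P@s["tcp_rot"].T+s["position"]
m=(d["range_z"]>0)&(np.hypot(P[...,0]-593,P[...,1]-223)<36)&((H<8)|(H>172))&(S>110)&(P[...,2]>108)&(P[...,2]<122)
print(m.sum(),cv2.minAreaRect(P[m][:,:2].astype(np.float32)))
E
python3 to.py 593.4 224 90 71.4
```

```text
position: [594.0, 224.4, 141.7]
force: [-0.2, -0.4, -0.1]
finger_gap: 46.5
grasp_force: 0.0
position: [593.8, 224.4, 240.4]
clock: 15.05
position: [594.7, 224.8, 242.5]
tcp_rot: [[-0.947, 0.32, 0.0], [0.32, 0.947, -0.0], [-0.0, -0.0, -1.0]]
656 ((593.3790893554688, 224.8777313232422), (13.550564765930176, 65.3041763305664), 71.26885986328125)
t 15.1 pos [594.7 224.7 242.5] yaw 71.3 F [-0.1 -0.6 -0. ] gap 47.00173364963141 0.0 j [ 14.4  20.2  74.6  -0.   85.2 -56.9]
shift cm [ 0.1  -0.11 15.25] spin -0.05372192556077948
```

View pics/w3.png

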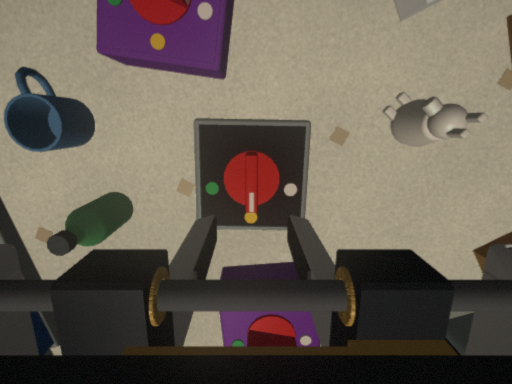

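The handle (251,180) points exactly at yellow (251,217), and it has been free for over a second. I'll regrip and turn it to run.

```bash
python3 -m crank '[[[0,0,5],0],[[0,0,10],0],[[0.1,-0.05,14],0],[[0.1,-0.05,15.1],0],[[0.1,-0.05,15.1],0]]' |sed -n '2p;4p'
python3 -m crank '[[[0,0,0],0],[[0,0,0],0],[[0,0,0],0],[[0,0,0],0],[[0,0,0],0]]' 1 40|sed -n '2p;4,6p'
python3 -m crank '[[[0,0,0],10],[[0,0,0],20],[[0,0,0],30],[[0,0,0],40],[[0,0,0],48]]'|sed -n '2p;4,6p'
python3 -m crank '[[[0,0,0],9],[[0,0,0],18],[[0,0,0],26.5],[[0,0,0],26.5],[[0,0,0],26.5]]'|sed -n '2p;4,6p'
python3 to.py 593.4 224 90 -3.1
```

```text
position: [593.9, 224.7, 91.7]
force: [1.4, -0.5, 0.1]
position: [593.8, 224.4, 92.1]
force: [-0.5, -1.1, 4.4]
finger_gap: 13.5
grasp_force: 40.0
position: [593.5, 224.1, 92.1]
force: [-1.2, -1.7, 4.4]
finger_gap: 13.7
grasp_force: 40.0
position: [593.2, 224.0, 92.1]
force: [-1.5, -1.2, 5.1]
finger_gap: 13.8
grasp_force: 40.0
t 17.6 pos [593.2 224.   92.1] yaw -3.1 F [-1.5 -1.2  5.1] gap 13.773746185791955 40.00131905078888 j [14.4 25.3 88.3 -0.1 66.5 17.6]
shift cm [0.   0.02 0.21] spin 0.004091900439391338
```

```bash
python3 -m crank '[[[0,0,0],0],[[0,0,0],0],[[0,0,0],0],[[0,0,-2],0],[[0,0,-5],0]]' 0 |sed -n '2p;4,6p'
python3 -m crank '[[[0,0,-5],0],[[0,0,-10],0],[[0,0,-10],0],[[0,0,-10],0],[[0,0,-10],0]]'|sed -n '2p;4p'
python3 - <<'E'
from h import *
d=save("wrist","pics/w4.png");b=save("scene","pics/s4.png")["color"];cv2.imwrite("pics/end.png",np.hstack([cv2.resize(d["color"],(400,300)),cv2.resize(b,(400,300))]))
E
```

```text
position: [592.7, 224.4, 140.6]
force: [1.1, -0.5, 0.6]
finger_gap: 46.8
grasp_force: 0.0
position: [592.6, 224.3, 239.4]
force: [-0.5, -1.0, 0.2]
```

View pics/end.png

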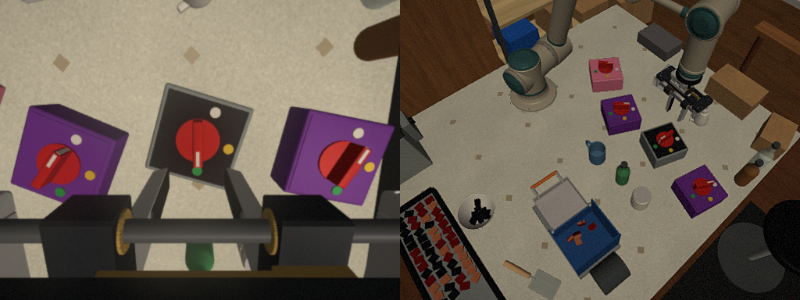

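The handle points at green (197,171 in the left panel), the tray is down, the pieces are in the hopper and the bystanders look unmoved.

```bash
python3 -c "
from workcell import workorder; print(workorder.close_job())"
```

```text
the job is handed in; nothing more can be done
None
```

The job is handed in, though no verdict came back: in the last pictures all five pieces are in the hopper, the tray is down, and the handle stands at run after a released stop of over a second at start.

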